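Check a spindle's thread with a pitch comb

ROBOT

A 6-joint arm with a two-finger parallel gripper is mounted at the origin on the work surface. World frame = base frame: x ahead of the robot, y to its left, z up, the work surface at z = 0. Lengths are in m, angles in rad, forces in N, time in s.
With the tool pointing down it reaches from about 0.325 to 0.775 m from the base axis. Payload 5.5 kg.
Tool frame: the origin (TCP) lies between the finger pads; the fingertips stand 8 mm ahead of it and the grasp point (between the pads) lies 11 mm behind it (tcp_to_tips is the distance from the TCP to the fingertips, in m); z points along the fingers, y is the line along which they close (so a half turn about z gives the same grasp; the last joint's range is limited). The gripper opens to 88 mm and grips with 3 to 60 N. Pads are 20 mm wide; open, the fingers measure 115 mm over their backs; the gripper's body (75 mm by 178 mm) begins 61 mm behind the grasp point.
Start: joints at [1.24, 0.091, 1.231, -0, 1.82, -0.057], TCP at [0.162, 0.578, 0.231] pointing down, gripper open.
Joint ranges: [-2.87, 2.87], [-0.86, 2.18], [0.17, 2.46], [-1.51, 4.65], [0.06, 2.69], [-2.65, 2.65]. Speed limits (rad/s): [2.57, 2.57, 3.01, 3.14, 3.14, 3.14].

INTERFACE

Orientations are given as a unit quaternion [w, x, y, z].
In Python, from bench import * gives the robot as it stands. Calls block until the motion is done:
- move_to(position, orientation): joint-space move of the TCP to a pose.
- move_l(position, speed=0.15, orientation=None): straight line of the TCP; orientation=None keeps the orientation; speed is the mean speed in m/s.
- movej(angles): joint-space move.
- gripper_open() and close(): open the fingers fully, or close them until they stop; the grip force is fixed at half the most.
- hold(seconds).
- inverse_kinematics(position, orientation): joint angles nearest the present ones, or None.
- state(): the state.
- get_image(name): name is "scene" or "top" or "wrist"; returns a dict with "frame" (384x512x3 uint8, blue, green, red), "depth" (384x512 float32, m along the optical axis (not along the pixel's ray), 0 where there is no reading), "camera_matrix" (3x3 intrinsics, pixels), "view" (4x4, takes a point from world to camera coordinates). Camera axes: x right, y up, looking along -z (the intrinsics and any distortion apply to the point x, -y, -z); pixel columns grow to the right and rows downward; lengths in m; the calibration is good to about 2 mm. A picture is of the moment at which its call begins.
A pose or a line that the arm cannot do raises IKError and nothing moves.
- job_done(): hands the job in; it is judged then, once.
The state is a dict: "time": time; "joint_pos": joint angles; "dq": joint speeds; "joint_torque": joint torques, N m; "ee_pos": TCP position; "ee_rot": TCP orientation; "ft_force": force on the tool from outside, world axes, zero at the start; "moment": the same for the moment, N m; "finger_gap": finger opening in m; "finger_force": force on a finger pad.
Only numpy, scipy, OpenCV 4.12 (cv2) and the standard library are available. Lean on these libraries where they do the work, as an engineer would, in place of code of your own. Each camera call takes 0.05 s, during which the arm holds its last target. There are 200 camera calls.

TASK

A threaded spindle from the lab's lifting table lies in the inspection stand. Take the comb leaf with the five coarse teeth, lay it flat on the stand's ledge with its teeth facing the thread and still clear of it, then slide it in, feeling along the spindle for the grooves without forcing it, until all its teeth are fully home; keep a light push of about 8 N on it for a second to check that it sits flat and square. Let go and leave it seated, and leave the other things where they are.

Things in the scene. Friction and masses are not known exactly. Their poses are not given: they have to be found in the camera images.
- comb: the coarse comb leaf, loose, about 0.18 kg (varies): a flat steel plate 90 mm long (x), 56 mm wide (y), 6 mm thick, with a square black grip post on top. Origin: centre of the plate's underside; z up. Five teeth on its +x edge (x = +45 mm) point to +x, at y = -24, -12, 0, 12, 24 mm, 4.5 mm long, tapered from 4.6 mm wide at the root to 3.8 mm at the tip
- comb_post (a point): middle of the coarse leaf's grip post: at (-10, 0, 24) mm in the leaf's frame, axes as the leaf's. The post is 24 x 24 mm, sides parallel to the leaf's x and y, from 6 to 42 mm above the leaf's underside
- tooth_left (a point): tip of the coarse leaf's outermost tooth on its +y side: at (49.5, 24, 3) mm in the leaf's frame
- tooth_right (a point): tip of the coarse leaf's outermost tooth on its -y side: at (49.5, -24, 3) mm in the leaf's frame
- fine_comb: the other comb leaf, loose: same plate and post, but eight finer teeth 6 mm apart and 3 mm long; it does not fit this thread and is not to be used. Origin: centre of its underside
- stand: the fixed aluminium stand. Origin on the bench below the middle of the spindle's axis; z up, y along the spindle, x square to it, away from the ledge. The ledge is a flat-topped block on the -x side, top at z = 30 mm, from x = -145 to -22 mm, y = -80 to 80 mm. The spindle's ends rest in two grey forks at y = -93 and 93 mm, 22 mm wide, up to z = 43 mm
- spindle: the fixed steel spindle, 236 mm long, threaded from about y = -69 to 69 mm. Origin in the middle of its axis, 33 mm above the bench (level with the mid-thickness of a leaf lying on the ledge); y along the axis, x away from the ledge, as the stand's. It does not give or turn; pressing the leaf on it above 20 N counts as forcing it
- thread_side (a point): nominal point on the thread's ledge side, at (-20, 0, 0) mm in the spindle's frame: on the crest radius, not on any known groove. Pitch 12 mm, crest radius 20 mm, root radius 15 mm, crests 6.6 mm and groove mouths 5.4 mm wide (4.5 mm at the root), flanks 5 degrees. Where the grooves lie along y differs by several mm from start to start and is not measured: feel or look for it
- home (a point): point in the spindle's frame at (-15.5, 0, 0) mm: when the leaf is fully home its straight edge meets the crests and its tooth tips lie on the line through this point along y (teeth stopped on the crests: tips 4.5 mm short of it)
- dropper: a loose amber dropper bottle, 34 mm across, 75 mm tall; a bystander. Origin: centre of its underside
- jar: a loose clear specimen jar with a red cap, 56 mm across, 62 mm tall; a bystander. Origin: centre of its underside

How it is judged:
By the outcome, as a careful person would: the job done as asked, in the order asked, and still so for the second after the job is handed in, with the robot touching nothing.
It also fails if it takes over 64 s, if anything falls off the work surface, if the arm or the gripper's body presses on something with over 40 N, if the wrist force passes 120 N, or if a joint passes its speed limit or range.

## Working session

There is one attempt and no reset: what is moved stays moved. The work goes in short steps, each a Python script; the robot and the scene stay as the last script left them, time stands still between calls to the robot, and variables do not carry over. Pictures are saved under pics/ and viewed, at most 14 in all, crops included, and the job is handed in when it is done.

```bash
ls; mkdir -p pics; python3 - <<'E'
from bench import *
import cv2,numpy as np,pickle
for n in("scene","top"):
    r=get_image(n); cv2.imwrite(f"pics/{n}1.png",r["frame"]); pickle.dump(r,open(f"{n}1.pkl","wb"))
    print(n,r["camera_matrix"],r["view"],r.keys())
print(state())
E
```

```text
pics
scene [[438.33914601   0.         255.86957873]
 [  0.         438.33914601 186.35568973]
 [  0.           0.           1.        ]] [[-0.56362655  0.82602252  0.00345151  0.31236767]
 [-0.59511629 -0.40896112  0.69180011  0.29634923]
 [ 0.572854    0.38786286  0.72208081 -1.29067292]
 [ 0.          0.          0.          1.        ]] dict_keys(['frame', 'depth', 'camera_matrix', 'view'])
top [[489.86862718   0.         252.5426691 ]
 [  0.         489.86862718 196.68349066]
 [  0.           0.           1.        ]] [[-0.0215343  -0.99965516  0.01502768  0.00238198]
 [ 0.98032989 -0.01816362  0.19652833 -0.55238444]
 [-0.1961876   0.01896419  0.98038298 -1.21105556]
 [ 0.          0.          0.          1.        ]] dict_keys(['frame', 'depth', 'camera_matrix', 'view'])
{'time': 0.1, 'joint_pos': array([ 1.24029760e+00,  9.17924742e-02,  1.23170854e+00, -9.05571874e-06,
        1.81980601e+00, -5.66757766e-02]), 'dq': array([ 0.00071418, -0.00061815, -0.00340375,  0.00133634, -0.00172472,
        0.00085242]), 'joint_torque': array([ 2.91985278e-03, -4.47861850e+01, -4.07567489e+01,  7.00185914e-02,
        2.85415835e-02, -9.85943393e-05]), 'ee_pos': array([0.16216152, 0.57742341, 0.22964676]), 'ee_rot': array([-1.60597980e-04,  1.36485200e-01,  9.90641739e-01, -8.42015434e-04]), 'ft_force': array([-0.65997229,  0.88204603,  0.34763873]), 'moment': array([-0.00893115,  0.00645491, -0.001487  ]), 'finger_force': 0.0, 'finger_gap': 0.08748689951579866}
```

View pics/top1.png

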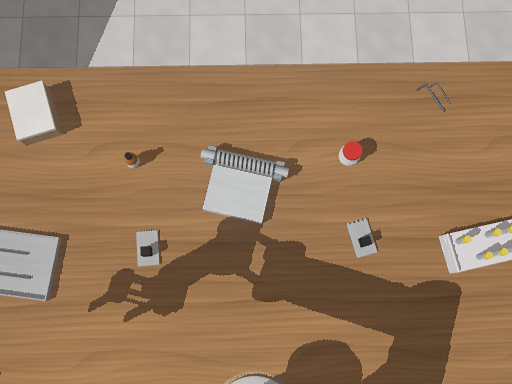

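View pics/scene1.png

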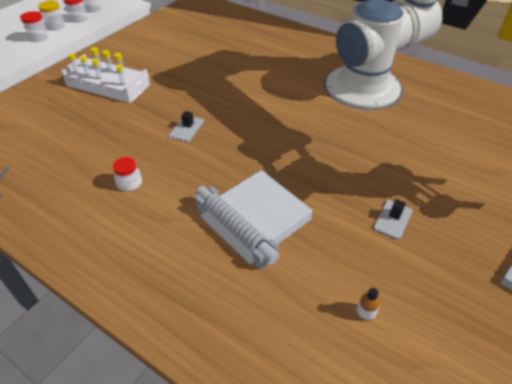

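The top view shows the stand at about (240,185), one leaf at (148,248) and one at (362,238), the dropper at (132,160) and the jar at (350,153). The scene view shows the same layout. I'll enlarge the two leaves to count teeth.

```bash
cat > h.py <<'E'
import numpy as np,cv2,pickle
def load(n): return pickle.load(open(n+".pkl","rb"))
def save(n,r): pickle.dump(r,open(n+".pkl","wb")); cv2.imwrite(f"pics/{n}.png",r["frame"])
def proj(r,P):
    P=np.atleast_2d(P); c=(r["view"][:3,:3]@P.T).T+r["view"][:3,3]
    q=(r["camera_matrix"]@(c*[1,-1,-1]).T).T
    return q[:,:2]/q[:,2:]
def onplane(r,uv,z):
    uv=np.atleast_2d(uv).astype(float); R=r["view"][:3,:3]; t=r["view"][:3,3]; o=-R.T@t
    d=np.c_[uv,np.ones(len(uv))]@np.linalg.inv(r["camera_matrix"]).T*[1,-1,-1]@R
    return o+d*((z-o[2])/d[:,2])[:,None]
def tri(obs):
    A=np.zeros((3,3));b=np.zeros(3)
    for r,uv in obs:
        R=r["view"][:3,:3]; o=-R.T@r["view"][:3,3]; d=onplane(r,uv,0)[0]-o; d/=np.linalg.norm(d)
        M=np.eye(3)-np.outer(d,d); A+=M;b+=M@o
    return np.linalg.solve(A,b)
def crop(r,u0,v0,w,h,k): return cv2.resize(r["frame"][v0:v0+h,u0:u0+w],None,fx=k,fy=k,interpolation=cv2.INTER_CUBIC)
E
python3 - <<'E'
from h import *
t=load("top1");s=load("scene1")
a=np.hstack([crop(t,120,215,60,60,6),crop(t,335,205,60,60,6)])
b=np.hstack([crop(s,360,185,60,60,4),crop(s,160,100,60,60,4),])
b=cv2.resize(b,(720,360-120+0)) if 0 else cv2.copyMakeBorder(b,0,0,0,a.shape[1]-b.shape[1],cv2.BORDER_CONSTANT)
cv2.imwrite("pics/c1.png",np.vstack([a,b]))
print(onplane(t,[[148,248],[362,238],[240,165],[132,160],[350,153]],0.01))
E
```

```text
[[ 0.42957534  0.26663873  0.01      ]
 [ 0.44463602 -0.29630207  0.01      ]
 [ 0.64951289  0.02256195  0.01      ]
 [ 0.66861706  0.31464624  0.01      ]
 [ 0.67815251 -0.27867158  0.01      ]]
```

View pics/c1.png

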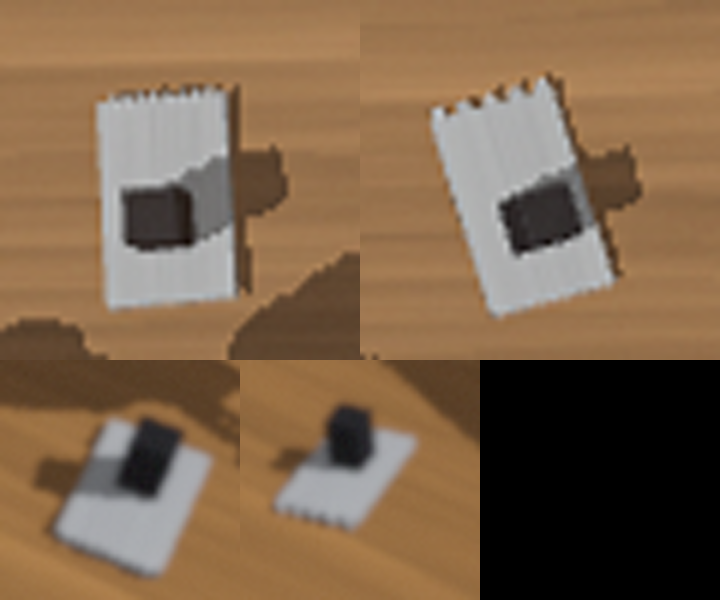

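The right-hand leaf (about (362,238) in the top view) has five coarse teeth, and the left one has eight fine teeth. Next I'll look at the coarse leaf and the stand with the wrist camera.

```bash
cat >> h.py <<'E'
def q_yaw(psi): # tool down, tool x along yaw psi
    return np.array([0,np.cos(psi/2),np.sin(psi/2),0])
E
python3 - <<'E'
from bench import *
from h import *
move_to([0.42,-0.29,0.25],q_yaw(np.radians(17)))
r=get_image("wrist"); save("w1",r)
V=r["view"]; print(-V[:3,:3].T@V[:3,3], V[:3,:3].round(2), r["camera_matrix"], state()["joint_pos"],state()["time"],state()["ft_force"])
move_to([0.55,0.02,0.25],q_yaw(np.radians(-13)))
r=get_image("wrist"); save("w2",r)
V=r["view"]; print(-V[:3,:3].T@V[:3,3],state()["joint_pos"],state()["time"],state()["ft_force"])
cv2.imwrite("pics/w12.png",np.hstack([cv2.resize(load(n)["frame"],(400,300)) for n in("w1","w2")]))
E
```

```text
[ 0.49316932 -0.26792947  0.40472586] [[ 0.29 -0.96 -0.  ]
 [ 0.92  0.28 -0.27]
 [ 0.26  0.08  0.96]] [[306.11309022   0.         253.81723313]
 [  0.         306.11309022 185.69462276]
 [  0.           0.           1.        ]] [-6.69856234e-01 -1.44805591e-01  1.42813432e+00  1.30952033e-04
  1.85829940e+00  6.03093330e-01] 3.3167 [ 0.08575302  0.2146311  -0.31191046]
[0.62414909 0.00251616 0.4047443 ] [-2.69588896e-02 -3.81374697e-02  1.32784089e+00 -3.62865913e-04
  1.85187108e+00  1.77139439e+00] 4.6333 [-0.52124355  0.65406413 -0.19687638]
```

View pics/w12.png

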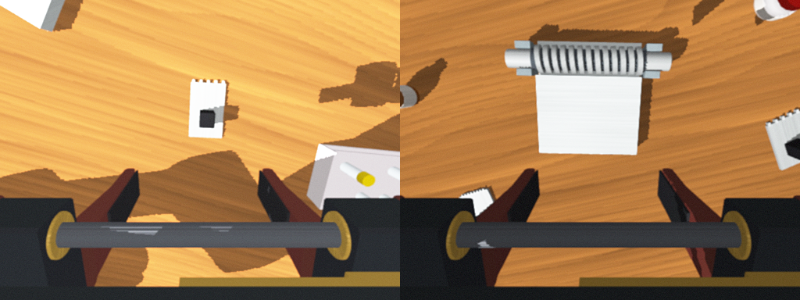

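w1 shows the coarse leaf at about (266,138) in full-image pixels, teeth up. w2 shows the spindle at about (242,77), with the ledge below it. I'll take closer views of both.

```bash
python3 - <<'E'
from bench import *
from h import *
c=onplane(load("w1"),[266,138],0.006)[0]; s=onplane(load("w2"),[242,77],0.033)[0]
print(c,s)
d=lambda a:np.array([np.cos(np.radians(a)),np.sin(np.radians(a)),0])
p=s-0.075*d(-13);p[2]=0.12
move_to(p,q_yaw(np.radians(-13))); hold(.2); save("w3",get_image("wrist"))
p=c-0.045*d(17);p[2]=0.13
move_to(p,q_yaw(np.radians(17))); hold(.2); save("w4",get_image("wrist"))
print(state()["time"])
a=crop(load("w3"),100,20,320,180,2.5);b=crop(load("w4"),190,60,130,100,6)
cv2.imwrite("pics/w3c.png",a);cv2.imwrite("pics/w4c.png",b)
E
```

```text
[ 0.45185504 -0.29680329  0.006     ] [0.65134662 0.01028627 0.033     ]
7.1333
```

View pics/w3c.png

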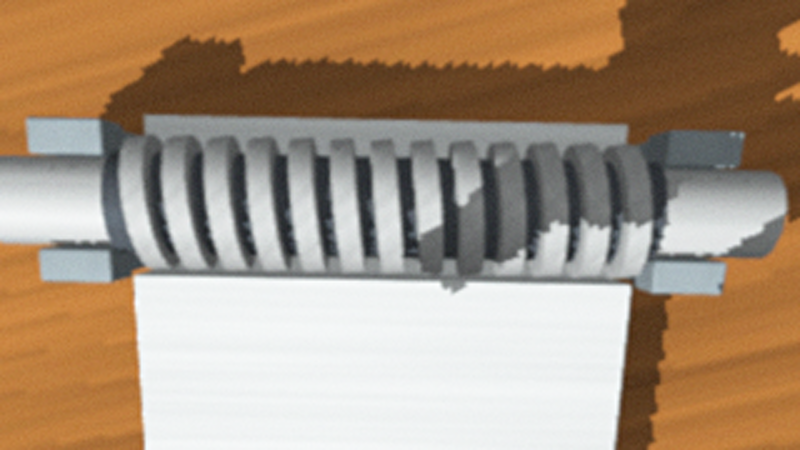

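View pics/w4c.png

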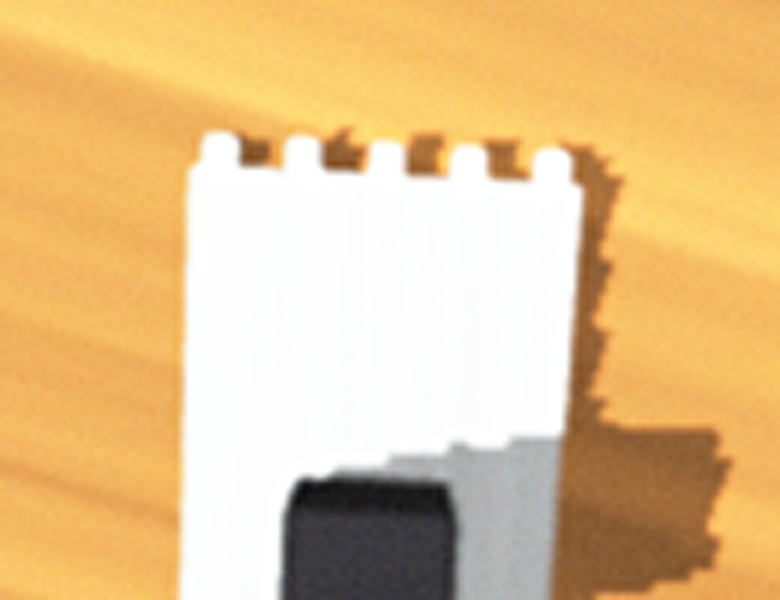

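w3 shows 13 crests, with the ledge's thread-side corners at about (154.8,130.4) and (352.4,134). w4 shows five tooth tips, from (226.8,82) to (282.2,85). Next I'll compute the poses and check heights against depth.

```bash
python3 - <<'E'
from h import *
w1,w2,w3,w4=[load(f"w{i}") for i in(1,2,3,4)]
def up(r,uv):  # depth -> world
    uv=np.atleast_2d(uv); o=-r["view"][:3,:3].T@r["view"][:3,3]
    R=r["view"][:3,:3]; out=[]
    for u,v in uv:
        D=np.median(r["depth"][int(v)-1:int(v)+2,int(u)-1:int(u)+2]); c=np.linalg.inv(r["camera_matrix"])@[u,v,1]*D*[1,-1,-1]
        out.append(R.T@(c-r["view"][:3,3]))
    return np.array(out)
f=lambda p:np.array(p)/6+[190,60]
print("depth plate",up(w4,f([[380,300],[250,250],[480,250]])).round(4).tolist(),"post",up(w4,f([[370,560]])).round(4), "bench",up(w4,f([[80,300]])))
for nm,z,pp in(("tips",.006,[[221,132],[304,137],[387,142],[470,146],[553,150]]),("corn",.006,[[190,167],[583,185]]),("post front top",.042,[[287,507],[455,510]])):
    print(nm,onplane(w4,f(pp),z).round(4).tolist())
g=lambda p:np.array(p)/2.5+[100,20]
print("ledge depth",up(w3,g([[380,350],[200,320],[560,320]])).round(4).tolist(),"crest top",up(w3,g([[302,200]])))
L=onplane(w3,g([[137,276],[631,285]]),.03);print("ledge",L.round(4).tolist(),np.linalg.norm(L[0]-L[1]))
y=L[0]-L[1]; psi=np.arctan2(-y[0],y[1]);X=np.array([np.cos(psi),np.sin(psi),0]);O=L.mean(0)+.022*X;print("stand",O.round(4),np.degrees(psi))
# marks: crests candidates in w2/w1 crops
k=np.hstack([crop(w1,225,90,80,90,4.8),crop(w2,160,40,190,90,2.4) if 0 else crop(w2,130,40,100,90,4.8)])
cv2.imwrite("pics/w12c.png",k)
im=crop(w3,145,60,215,80,3.7); cv2.imwrite("pics/w3d.png",im)
E
```

```text
depth plate [[0.4735, -0.2898, 0.0059], [0.4747, -0.2695, 0.0068], [0.4846, -0.3016, 0.0068]] post [[ 0.4421 -0.2981  0.0425]] bench [[ 4.60069576e-01 -2.46669971e-01  3.48633021e-04]]
tips [[0.4892, -0.261, 0.006], [0.4921, -0.2726, 0.006], [0.4949, -0.2843, 0.006], [0.4979, -0.2959, 0.006], [0.5009, -0.3075, 0.006]]
corn [[0.4833, -0.258, 0.006], [0.4976, -0.3132, 0.006]]
post front top [[0.4456, -0.2855, 0.042], [0.4517, -0.3069, 0.042]]
ledge depth [[0.6078, 0.0224, 0.03], [0.6308, 0.0772, 0.0306], [0.6044, -0.0368, 0.0307]] crest top [[0.65901233 0.03298209 0.0534598 ]]
ledge [[0.6489, 0.093, 0.03], [0.6103, -0.0611, 0.03]] 0.15877743715296486
stand [0.6509 0.0106 0.03  ] -14.063607451176011
```

View pics/w12c.png

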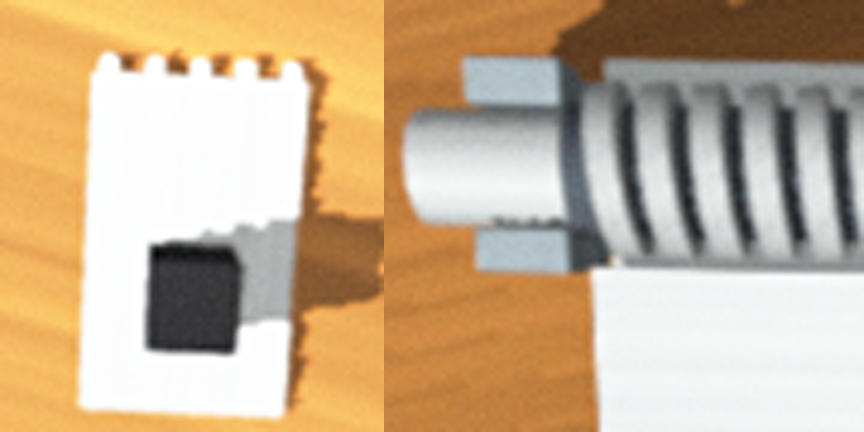

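View pics/w3d.png

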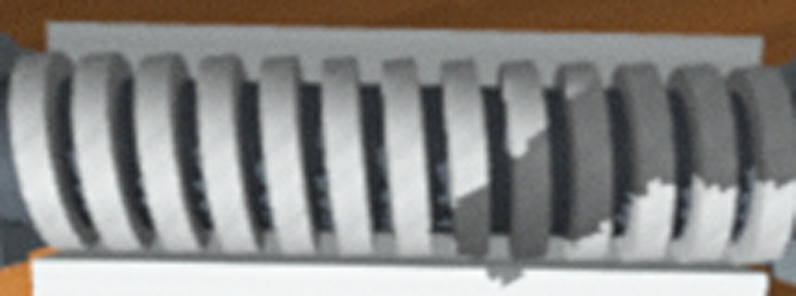

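The leaf's yaw is about 14.2° and its post is at about (0.437,-0.299). The plate top is at 6 mm and the ledge at 30 mm by depth. The stand is at (0.651,0.0106), yaw −14.1°. I'll triangulate as a check, then grasp.

```bash
cat >> h.py <<'E'
SO=np.array([.6509,.0106,0]); SP=np.radians(-14.06)
def S(x,y,z,psi=SP): c,s=np.cos(psi),np.sin(psi); return SO+np.array([c*x-s*y,s*x+c*y,z])
def toS(p): c,s=np.cos(SP),np.sin(SP); d=np.array(p)-SO; return np.array([c*d[0]+s*d[1],-s*d[0]+c*d[1],d[2]])
E
python3 - <<'E'
from bench import *
from h import *
w1,w4=load("w1"),load("w4");f=lambda p:np.array(p)/6+[190,60];g=lambda p:np.array(p)/4.8+[225,90]
print("tri tips",tri([(w4,f([221,132])),(w1,g([107,57]))]),tri([(w4,f([553,150])),(w1,g([292,66]))]))
w2,w3=load("w2"),load("w3");print("tri ledge L",tri([(w3,np.array([137,276])/2.5+[100,20]),(w2,(np.array([594-384,268])/4.8+[130,40]))]))
q=q_yaw(np.radians(14.2)); P=np.array([.4372,-.2990,0])
move_to(P+[0,0,.09],q); move_l(P+[0,0,.020],.08); print(state()["ft_force"],state()["ee_pos"])
close(); hold(.2); s=state(); print(s["finger_gap"],s["finger_force"],s["ft_force"],s["time"])
move_l(P+[0,0,.10],.1); hold(.2); s=state();print(s["finger_gap"],s["ft_force"],s["moment"],s["time"])
E
```

```text
tri tips [ 0.48859762 -0.2609457   0.00825581] [ 0.49986283 -0.30634251  0.02026495]
tri ledge L [0.64909109 0.09312952 0.03017175]
[ 1.39974554 -0.10141975  0.38201963] [ 0.43757701 -0.2992609   0.02064758]
0.023873757170869415 29.99824583530426 [-0.10980671  0.23180024  0.49438409] 9.675
0.02384722249726511 [-0.0576599  -0.03956452 -2.08728573] [-0.03734449  0.14336653  0.00058648] 10.825
```

```bash
python3 - <<'E'
from bench import *
from h import *
w3=load("w3"); 
for x,y in((90,243),(148,245),(204,248),(443,250)): print(toS(onplane(w3,[145+x/3.7,60+y/3.7],.034)[0])*1e3)
q=q_yaw(SP); t=S(-.0875,0,0)
move_to(t+[0,0,.12],q); move_l(t+[0,0,.056],.1); hold(.2); b=state()["ft_force"]; print(b,state()["moment"])
z=.056
while z>.044:
    z-=.0007; move_l(t+[0,0,z],.02); f=state()["ft_force"]-b
    if f[2]>2.5: break
hold(.2);s=state();print(z,s["ee_pos"],s["ft_force"]-b,s["moment"],s["time"])
r=get_image("wrist"); save("w5",r); cv2.imwrite("pics/w5c.png",crop(r,150,60,215,130,3.7))
E
```

```text
[-17.71252175  66.44005856  34.        ]
[-17.91035448  54.12619279  34.        ]
[-18.32569257  42.23484316  34.        ]
[-17.83298604  -8.61529906  34.        ]
[ 0.05653336 -0.62479758 -2.0669496 ] [-0.00503874  0.15378554 -0.00773022]
0.04900000000000001 [0.56626777 0.03183512 0.04997272] [-1.88620241 -0.80302545  7.74288507] [-0.02688774  0.64212457 -0.01204811] 15.85
```

View pics/w5c.png

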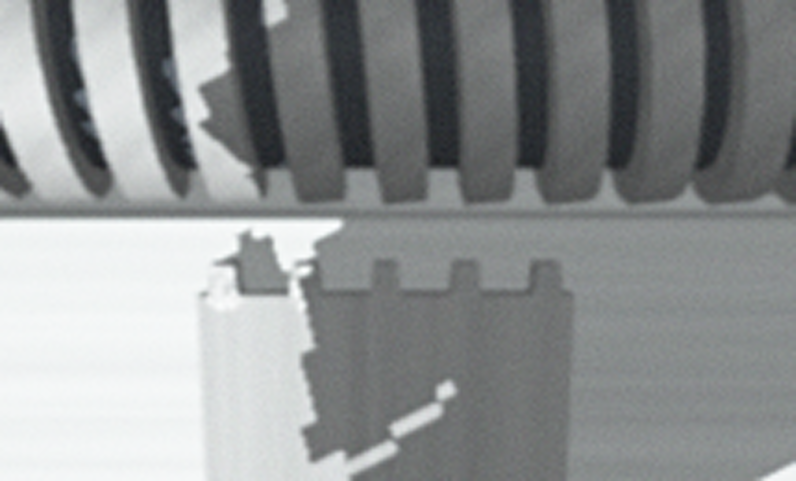

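w5 shows the leaf flat on the ledge, its teeth (crop x≈225…546, y≈262) about 7 mm clear of the thread. The nearest groove mouths are around crop x≈361 and 446. Next I'll work out the y offset in the stand frame.

```bash
python3 - <<'E'
from h import *
r=load("w5")
def c(P): return (proj(r,P)-[150,60])*3.7
for z in(.033,.040,.0471,.053):
    x=-np.sqrt(max(0,.02**2-(z-.033)**2)); print(z,c([S(x,y,z) for y in(-.012,0,.012)]).round(0).tolist())
T=np.array([[225,262],[305,262],[386,262],[466,262],[546,262]])/3.7+[150,60]
print((np.array([toS(p) for p in onplane(r,T,.036)])*1e3).round(1).tolist())
for z in(.033,.036,.04):
  print(z,[ (toS(onplane(r,[150+u/3.7,60+195/3.7],z)[0])*1e3).round(1).tolist() for u in(361,446,527,610)])
# helix model test: groove centre line theta from ledge side up over top, both hands
for h in(1,-1):
  print(h,[c([S(-.02*np.cos(a),h*.012*a/(2*np.pi)+0,.033+.02*np.sin(a))])[0].round(0).tolist() for a in np.radians([0,30,60,90,120])])
E
```

```text
0.033 [[468.0, 208.0], [387.0, 208.0], [306.0, 208.0]]
0.04 [[472.0, 201.0], [387.0, 201.0], [302.0, 201.0]]
0.0471 [[476.0, 169.0], [387.0, 169.0], [298.0, 169.0]]
0.053 [[482.0, 54.0], [387.0, 54.0], [292.0, 54.0]]
[[-27.7, 23.9, 36.0], [-27.7, 12.1, 36.0], [-27.7, 0.1, 36.0], [-27.7, -11.7, 36.0], [-27.7, -23.4, 36.0]]
0.033 [[-18.2, 3.8, 33.0], [-18.2, -8.7, 33.0], [-18.2, -20.7, 33.0], [-18.2, -32.9, 33.0]]
0.036 [[-18.0, 3.8, 36.0], [-18.1, -8.6, 36.0], [-18.1, -20.3, 36.0], [-18.1, -32.4, 36.0]]
0.04 [[-17.9, 3.7, 40.0], [-17.9, -8.4, 40.0], [-17.9, -19.8, 40.0], [-17.9, -31.6, 40.0]]
1 [[387.0, 208.0], [380.0, 192.0], [372.0, 136.0], [363.0, 54.0], [355.0, -29.0]]
-1 [[387.0, 208.0], [394.0, 192.0], [402.0, 136.0], [411.0, 54.0], [419.0, -29.0]]
```

```bash
cat >> h.py <<'E'
from bench import *
c_,s_=np.cos(SP),np.sin(SP); X_=np.array([c_,s_,0]); Y_=np.array([-s_,c_,0])
def F(b): # force on tool in stand axes, less baseline
    f=state()["ft_force"]-b; return np.array([f@X_,f@Y_,f[2]])
def go(x,y,z,v=.02,psi=SP): move_l(S(x,y,z),v,orientation=q_yaw(psi))
E
python3 - <<'E'
from h import *
gripper_open(); b=state()["ft_force"]; m0=state()["moment"]; print(b,state()["time"])
z=.0497; go(-.0875,0,z); close(); hold(.15); print("regrip",F(b),state()["time"])
y=.0026; go(-.0875,y,z,.03); go(-.0825,y,z,.03); print("free slide",F(b),state()["moment"]-m0,state()["time"])
x=-.0825
while x<-.0735:
    x+=.0003; go(x,y,z,.02); f=F(b); print(round(x*1e3,2),f.round(1),round((state()["moment"]-m0)[2],3))
    if f[0]<-4: break
s=state();np.save("b.npy",np.r_[b,m0]);print(toS(s["ee_pos"])*1e3,s["time"])
E
```

```text
[ 0.20288341 -0.48947664  0.44263754] 16.9833
regrip [ 0.09321561 -0.42701298 -0.2323797 ] 18.3833
free slide [ 0.28182453  1.44084798 -0.02329453] [ 0.02404104 -0.11671506  0.00541594] 18.95
-82.2 [ 0.8  1.4 -1.1] -0.047
-81.9 [-1.5  1.1  0.5] 0.028
-81.6 [-1.5  0.4  0.6] -0.009
-81.3 [-1.6  0.1  0.4] -0.04
-81.0 [-1.8  0.5  0.2] -0.037
-80.7 [-1.3  0.9  0.4] 0.015
-80.4 [-1.7 -0.1  0.3] -0.005
-80.1 [-1.5  1.1  0.6] -0.005
-79.8 [-1.1 -0.4  0.1] -0.042
-79.5 [-1.9  0.6  0.4] -0.017
-79.2 [-2.4  0.3  0.7] -0.003
-78.9 [-1.1  0.1  0.2] -0.036
-78.6 [-1.1  0.6  0.2] 0.014
-78.3 [-1.3  0.5  0. ] -0.028
-78.0 [-1.9  0.6 -0.3] -0.054
-77.7 [-2.3  0.7  0.9] -0.011
-77.4 [-1.8 -0.8  0.8] -0.012
-77.1 [-1.1 -0.4  1.1] 0.013
-76.8 [-1.3  0.9  0.9] 0.005
-76.5 [-1.3  0.3  1. ] -0.005
-76.2 [-1.2  0.9  1.2] -0.034
-75.9 [-1.7  0.1  0.6] -0.033
-75.6 [-1.3  0.8  0.3] -0.044
-75.3 [-1.9 -0.2  0.9] -0.015
-75.0 [-1.8  0.3  0.8] -0.013
-74.7 [-1.5 -0.5  0.7] -0.033
-74.4 [-3.9  0.6  0.9] -0.051
-74.1 [-5.8 -0.2  3.3] -0.039
[-74.50707176   2.61304265  49.72802428] 25.95
```

The leaf went into the grooves on the first try. It stopped after about 13.1 mm of travel, where home was predicted at 12.2 and the crests at 7.7. Next is the 8 N check and a picture.

```bash
python3 - <<'E'
from h import *
a=np.load("b.npy");b,m0=a[:3],a[3:]
x,y,z=-.0741,.0026,.0497
av=lambda:np.mean([ (hold(.04),F(b))[1] for _ in range(4)],0)
f=av()
while f[0]>-7.3 and x<-.0725:
    x+=.0001; go(x,y,z,.01); f=av(); print(round(x*1e3,2),f.round(1))
t=state()["time"]; 
while state()["time"]-t<1.4:
    f=av(); x+=np.clip((-f[0]-8)*-2e-5,-5e-5,5e-5); go(x,y,z,.01); 
    print(f.round(1),round((state()["moment"]-m0)[2],3),end=" ")
s=state();print(toS(s["ee_pos"])*1e3,s["time"])
r=get_image("wrist"); save("w6",r); cv2.imwrite("pics/w6c.png",crop(r,150,60,215,130,3.7))
E
```

```text
-74.0 [-6.3  0.3  3.1]
-73.9 [-6.6  0.1  3.3]
-73.8 [-6.6  0.3  3.1]
-73.7 [-7.7 -0.   2.9]
[-7.5  0.   3.6] 0.001 [-7.1  0.2  3.2] -0.012 [-7.1 -0.1  3.9] -0.031 [-7.1  0.3  3.5] -0.147 [-74.46191367   2.64365767  49.78167809] 29.45
```

View pics/w6c.png

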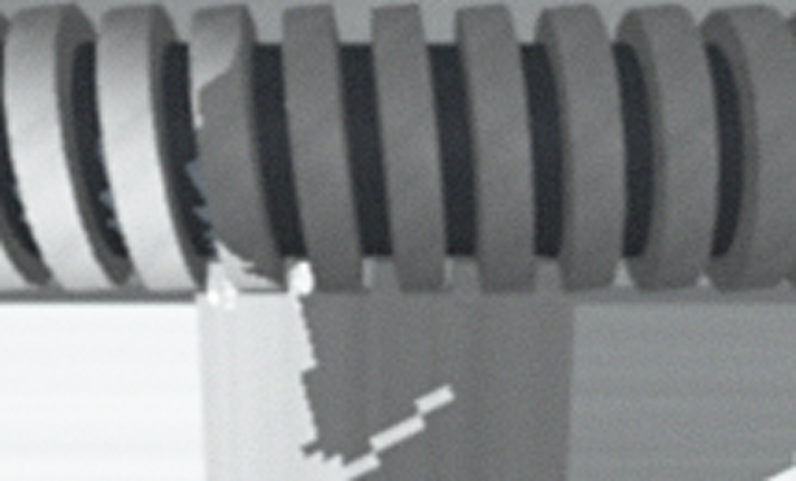

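w6 shows the leaf's edge against the crests with all the teeth in the grooves. Before the push, sliding friction alone read about 1.5 N, so I'll aim for a reading of about 9 N (≈8 N on the spindle), hold it, relax and release.

```bash
python3 - <<'E'
from h import *
a=np.load("b.npy");b,m0=a[:3],a[3:]
x,y,z=toS(state()["ee_pos"])[0]+.00076,.0026,.0497
av=lambda:np.mean([ (hold(.04),F(b))[1] for _ in range(4)],0)
f=av();n=0
while f[0]>-8.6 and n<15:
    x+=.00015;n+=1; go(x,y,z,.01); f=av(); print(round(x*1e3,2),f.round(1))
L=[];t=state()["time"]
while state()["time"]-t<1.5:
    hold(.04); L.append(np.r_[F(b),(state()["moment"]-m0)[2]])
L=np.array(L);print("hold",L.mean(0).round(2),L.min(0).round(1),L.max(0).round(1),toS(state()["ee_pos"])*1e3)
n=0
while f[0]<-2.5 and n<8: x-=.0003;n+=1; go(x,y,z,.01); f=av()
print("relaxed",x*1e3,f.round(1)); gripper_open(); hold(.2)
p=state()["ee_pos"]; print(F(b),state()["time"])
move_l(p+[0,0,.07],.08)
q=S(-.13,.0026,.14); move_l(q,.12); hold(.2)
r=get_image("wrist"); save("w7",r); t_=get_image("top"); save("top2",t_); print(state()["time"])
cv2.imwrite("pics/fin.png",np.hstack([crop(r,150,20,200,150,2.4),crop(t_,190,135,110,125,2.88)]))
E
```

```text
-73.56 [-7.5  0.2  4. ]
-73.41 [-7.9 -0.   4.3]
-73.26 [-8.8  0.1  4.8]
hold [-8.86 -0.24  4.82 -0.06] [-10.3  -1.1   4.   -0.1] [-7.6  0.5  6.3 -0. ] [-74.44992147   2.61790681  49.78421596]
relaxed -74.75701259165967 [-1.9  0.6  1. ]
[-1.78308271  0.59009688 -1.32333726] 35.7833
37.75
```

View pics/fin.png

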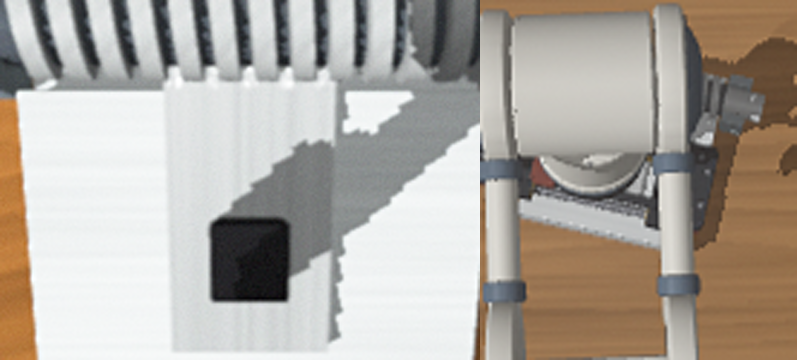

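```bash
python3 - <<'E'
from h import *
r=load("w7"); e=onplane(r,np.array([[168,84],[334,82],[174,351],[328,341]])/2.4+[150,20],.036)
print((np.array([toS(p) for p in e])*1e3).round(1).tolist())
print(((proj(r,[S(-.0155,.0026+.028,.036),S(-.020,.0026+.028,.036),S(-.0245,.0306,.036),S(-.02,-.0254,.036)])-[150,20])*2.4).round(1).tolist())
cv2.imwrite("pics/fin2.png",crop(r,205,30,100,45,8))
E
```

```text
[[-20.4, 29.3, 36.0], [-19.8, -24.8, 36.0], [-109.1, 29.8, 36.0], [-105.5, -25.3, 36.0]]
[[163.4, 67.8], [163.9, 82.8], [164.3, 97.6], [335.9, 82.6]]
```

View pics/fin2.png

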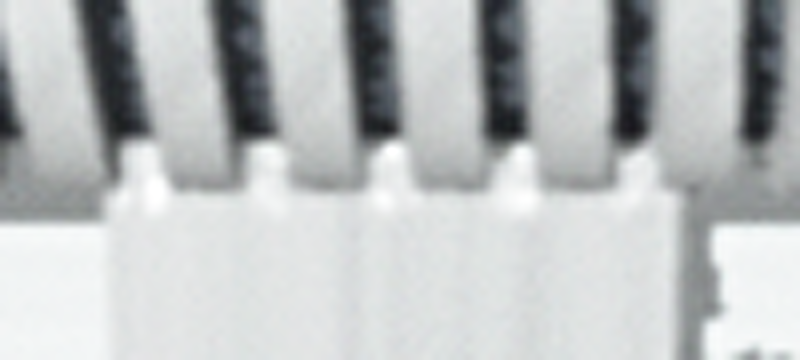

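The last crop shows all five teeth in the grooves (x≈145…640, y≈165). The leaf's edge lies against the crests at stand x≈−20 mm and is square, and the robot is clear of it. I'm handing it in.

```bash
python3 -c "
from bench import *
print(job_done())"
```

```text
the job is handed in; nothing more can be done
None
```

The coarse comb leaf is fully home in the thread, square against the crests; I held a light push of about 7–9 N on it for 1.5 s, let go and handed the job in at about 38 s.

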